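Hang the utensil hook plate on the splash panel's screw

ROBOT

A 6-joint arm with a two-finger parallel gripper is mounted at the origin on the work surface. World frame = base frame: x ahead of the robot, y to its left, z up, the work surface at z = 0. Lengths are in m, angles in rad, forces in N, time in s.
With the tool pointing down it reaches from about 0.425 to 0.95 m from the base axis. Payload 3.5 kg.
Tool frame: the origin (TCP) lies on the centre line of the jaws, within the pads' length; the fingertips stand ahead of it and the grasp point (between the pads) lies 6 mm ahead of it (robot.tips_ahead is the z of the fingertips in the tool frame, in m); z points along the fingers, y is the direction in which the jaws open and shut (so a half turn about z gives the same grasp; the last joint's range is limited). The gripper opens to 85 mm and grips with 20 to 120 N. Pads are 22 mm wide; open, the fingers measure 114 mm over their backs; the gripper's body (76 mm by 85 mm) begins 54 mm behind the grasp point. The pads swing forward as they close: fully open they stand 13 mm farther back than shut.
Start: joints at [1.192, 0.286, 1.577, -0, 1.279, -0.15], TCP at [0.153, 0.657, 0.256] pointing down, gripper open.
Joint ranges: [-2.77, 2.77], [-0.9, 2.22], [0.21, 2.48], [-1.53, 4.67], [0.24, 2.81], [-2.84, 2.84]. Speed limits (rad/s): [2.79, 2.79, 3.14, 3.14, 3.14, 3.14].

INTERFACE

Orientations are given as a rotation vector (axis times angle).
In Python, from station import robot gives the robot as it stands. The module is installed in compiled form; this text tells all that it offers.
- The arm moves only by the tool arm_command, never from a script. Its argument "targets" is one flat list of numbers, 7 for each row, row after row: the turn, a rotation vector about the tool's x, y, z in degrees, then the shift along the tool's x, y, z in cm, then the finger opening in cm, from 0 to 8.54. In form: [rx, ry, rz, dx, dy, dz, grip, rx, ry, rz, dx, dy, dz, grip, ...]. A call has 1 to 12 rows; each row shifts and turns the commanded pose from where the row before left it, along the tool's axes as they then stand; what a row does not reach is not made up. A row lasts 1/8 s, in which the tool goes at most 62.5 mm and 10.7 degrees, less where a joint would pass 70% of its speed; a pose out of reach is approached as far as the arm can. A call with a gripper value outside its range is refused whole. The fingers move at their own pace and stop on an object; "force" is the grip in N (left out, the last holds). Time passes only in rows, so rows that do not move let the fingers close. It gives the time, the measured TCP pose, the force and the opening at its end, in the units of the state.
- robot.sense(): the state, without advancing time (a new reading comes with each control period).
- robot.capture(name): name is "side" or "top" or "wrist"; returns a dict with "image" (420x560x3 uint8, blue, green, red), "intrinsics" (3x3 intrinsics, pixels), "R" (3x3) and "t" (3): a world point X has camera coordinates R X + t; the wrist camera has in their place "mount" (4x4, takes a point from camera to tool coordinates, whose origin is the TCP and whose axes are the flange's). Camera axes: x right, y down, z forward; pixel columns grow to the right and rows downward; lengths in m; the calibration is good to about 2 mm. The wrist camera is an equidistant fisheye: a pixel r from the principal point sees the ray r / f radians off the axis. A picture is of the moment at which its call begins: read the wrist's pose just before it. There is no depth.
- robot.hand_in(): hands the job in, once; it reports no verdict.
The state is a dict: "clock": time; "q": joint angles; "joint_velocities": joint speeds; "joint_torque": joint torques, N m; "tcp_pos": TCP position; "orientation": TCP orientation; "contact_force": force on the tool from outside, world axes, zero at the start; "wrist_torque": the same for the moment, N m; "finger_gap": opening from 0.0 (shut) to 1.0 (fully open).
Only numpy, scipy, OpenCV 4.12 (cv2) and the standard library are available. Lean on these libraries where they do the work, as an engineer would, in place of code of your own. Each camera call takes 0.05 s, during which the arm holds its last target.

TASK

Lift the steel hook plate out of its stand, put the window of its keyhole over the screw on the upright panel and, still holding it, slide it gently straight down until it is fully home with the screw at the top of the narrow slot; then let go so that it hangs there. The screw sits several millimetres to one side or the other of its mark, so feel for the slot and never force the plate. Leave the pot, basket and jar where they are.

Things in the scene. Friction and masses are not known exactly. Their poses are not given: they have to be found in the camera images.
- panel: Fixed white upright splash panel, 20 thick (x) x 200 wide (y) x 158 high, on a dark foot 120 x 200 x 8 that reaches 50 beyond each face. Origin: centre of its underside, on the table; z up. Its working face, at x = +10, looks along its +x, away from the robot; one steel screw stands square out of it, near the mark.
- mark (a point): Nominal place of the screw: on the panel's working face, its centre line, 140 above the table. Holes were drilled by hand 5.5 to 9 to either side of it (panel y), up to 1.5 high or low; the screw is in one, the other is empty: which, and how far off, is not measured. Screw: shank (screw_c0) 6 in diameter, 9 clear of the face; then a flat round head (screw_c1), 16 in diameter, 4 thick.
- plate: Loose flat stainless hook plate, upright, 0.25 to 0.5 kg: 6 thick (x -3 to +3), 120 wide (y), 130 high, plus a grip bar on its top edge, 12 thick x 60 wide, 130 to 170 above the lower edge. Origin: middle of the lower edge; z up. Front (+x): three hooks, 47 to 61 above the lower edge, reaching to x = +32. The back (x = -3) goes against the panel.
- window (a point): Centre, on the plate's back face, of the keyhole's window: 38 wide x 28 high, corners cut by 5, through the plate, 56 to 84 above the lower edge; the screw head passes through it. From the middle of its upper edge a slot 9 wide runs up to 103; square shoulders on either side of the slot's mouth.
- slot_end (a point): On the plate's back face, 100 above the lower edge: the screw's axis lies here when the plate is fully home, 30 lower than with the screw in the centre of the window.
- grip (a point): Centre of the grip bar, 152 above the plate's lower edge: grasp here from above, across the 12 thickness. With the plate home this is about 34 above the panel's top edge.
- stand: Fixed low white stand, 90 x 160 x 48 high, with an upright slot 7.6 wide, 124 long and 40 deep (floor 8 above the table) in which the plate stands, front to the stand's +x; lift the plate straight up by more than 40. Origin: centre of its underside.
- pot: Loose white round pot, 110 wide, 75 high, with two small black side handles; origin under its centre. Bystander.
- basket: Loose open pink basket, 160 x 220 x 70 high; origin under its centre. Bystander.
- jar: Loose amber jar, 68 wide, 100 high; origin under its centre. Bystander.
Mind the look-alikes: they are no part of the job. What is meant by the panel is not purple, and is the smaller of those in its own colour.

How it is judged:
By the outcome, as a careful person would: the job done as asked, in the order asked, and still so for the second after the job is handed in, with the robot touching nothing.
It also fails if it takes over 51 s, if anything falls off the work surface, if the arm or the gripper's body presses on something with over 40 N, if the wrist force passes 120 N, or if a joint passes its speed limit or range.

## Working session

There is one attempt and no reset: what is moved stays moved. The work goes in short steps, Python scripts to look and compute and a tool call to move; the robot and the scene stay as the last step left them, time stands still between calls to the robot, and variables do not carry over. Pictures are saved under pics/ and viewed, and the job is handed in when it is done.

Besides the shell and the picture viewer there is one more tool, called as a command line: name --argument value ..., lists and objects as JSON in quotes. arm_command: Moves the arm, as the interface text tells. Its arguments: {"type":"object","properties":{"targets":{"type":"array","items":{"type":"number"}},"force":{"type":"number"}},"required":["targets"]}

```bash
mkdir -p pics; cat > h.py <<'E'
import numpy as np, cv2, sys, os
from station import robot
from scipy.spatial.transform import Rotation as Ro
def snap(n,fn):
    c=robot.capture(n); cv2.imwrite('pics/'+fn+'.png',c['image']); np.savez('pics/'+fn+'.npz',**{k:np.array(v) for k,v in c.items()}); return c
def ray(c,u,v):
    K=np.array(c['intrinsics']);d=np.linalg.inv(K)@[u,v,1];R=np.array(c['R']);t=np.array(c['t']).ravel()
    return -R.T@t, R.T@d
def onz(c,u,v,z):
    o,d=ray(c,u,v);return o+d*(z-o[2])/d[2]
def proj(c,X):
    p=np.array(c['R'])@np.array(X)+np.array(c['t']).ravel();p=np.array(c['intrinsics'])@p;return p[:2]/p[2]
def ld(fn): return dict(np.load('pics/'+fn+'.npz'))
E
python3 - <<'E'
from h import *
print(robot.sense(), robot.tips_ahead)
for n in ['side','top','wrist']:
    c=snap(n,n+'0'); print(n,{k:np.round(v,3).tolist() for k,v in c.items() if k!='image'})
E
```

```text
{'clock': 0.0, 'q': array([ 1.19200611e+00,  2.87175784e-01,  1.57815692e+00, -2.73457899e-05,
        1.27857754e+00, -1.49998061e-01]), 'joint_velocities': array([-0.00212828,  0.00028168, -0.00015507, -0.00039213, -0.00059368,
       -0.00116492]), 'joint_torque': array([ 2.97727738e-04, -4.05980122e+01, -2.92626089e+01, -4.72211480e-05,
        5.77806146e-03,  9.13120140e-07]), 'tcp_pos': array([0.15284726, 0.65686481, 0.25495122]), 'orientation': array([-0.35852374, -3.12048177,  0.00352404]), 'contact_force': array([ 0.38997237, -0.48617174,  0.10084891]), 'wrist_torque': array([-0.03695351, -0.00011526, -0.00331364]), 'finger_gap': 1.0006453173051424} 0.025
side {'intrinsics': [[380.174, 0.0, 281.832], [0.0, 380.174, 207.551], [0.0, 0.0, 1.0]], 'R': [[0.942, 0.336, 0.013], [0.254, -0.686, -0.681], [-0.22, 0.645, -0.732]], 't': [-0.477, -0.052, 1.393]}
top {'intrinsics': [[411.655, 0.0, 278.5], [0.0, 411.655, 205.835], [0.0, 0.0, 1.0]], 'R': [[-0.009, -1.0, 0.015], [-0.992, 0.007, -0.129], [0.129, -0.016, -0.991]], 't': [0.017, 0.542, 1.171]}
wrist {'intrinsics': [[325.192, 0.0, 275.684], [0.0, 325.192, 213.627], [0.0, 0.0, 1.0]], 'mount': [[0.0, -0.96, -0.28, 0.071], [1.0, 0.0, 0.0, -0.0], [-0.0, -0.28, 0.96, -0.118], [0.0, 0.0, 0.0, 1.0]]}
```

View pics/side0.png

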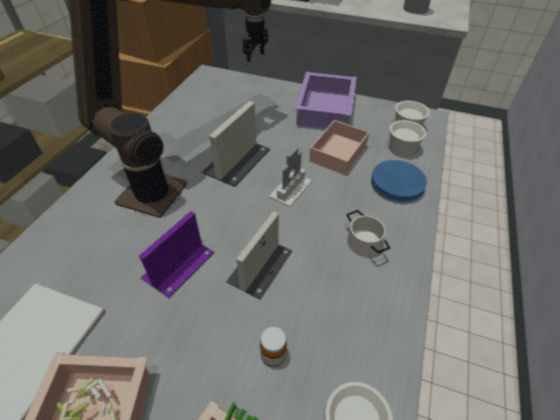

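View pics/top0.png

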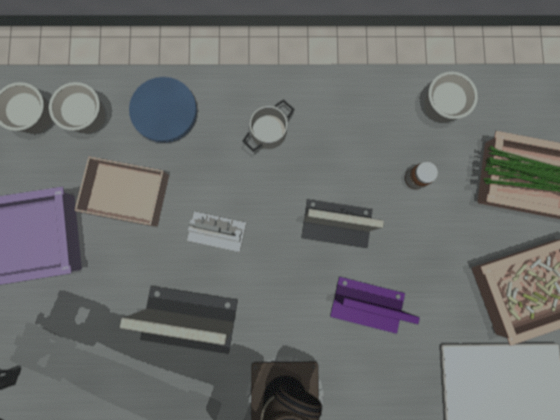

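View pics/wrist0.png

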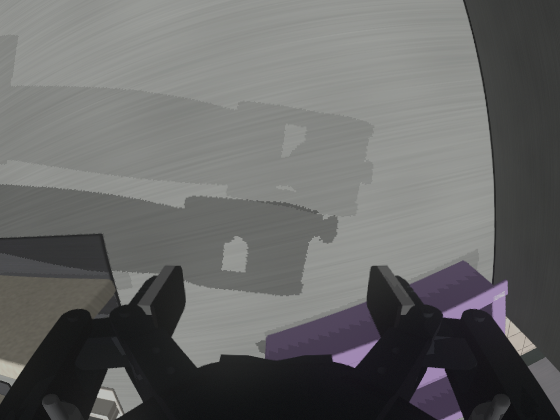

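The side view shows the small white panel at about (260,255) and the stand with plate at (291,185). In the top view they are at (340,222) and (217,231). I'll zoom in next.

```bash
python3 - <<'E'
from h import *
def crop(fn,x,y,w,h,s,out):
    im=cv2.imread(f'pics/{fn}.png')[y:y+h,x:x+w]; cv2.imwrite(f'pics/{out}.png',cv2.resize(im,None,fx=s,fy=s,interpolation=cv2.INTER_CUBIC))
crop('side0',220,200,90,100,6,'c1');crop('side0',260,140,70,70,8,'c2')
crop('top0',295,190,100,65,8,'c3');crop('top0',180,200,75,55,8,'c4')
E
```

```text
(no output)
```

View pics/c1.png

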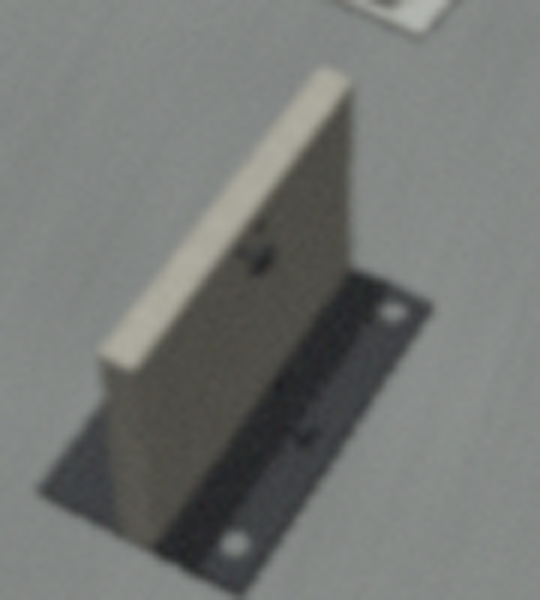

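View pics/c2.png

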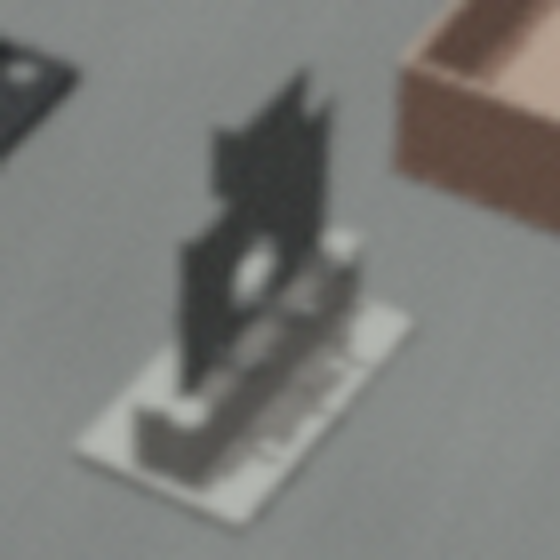

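View pics/c3.png

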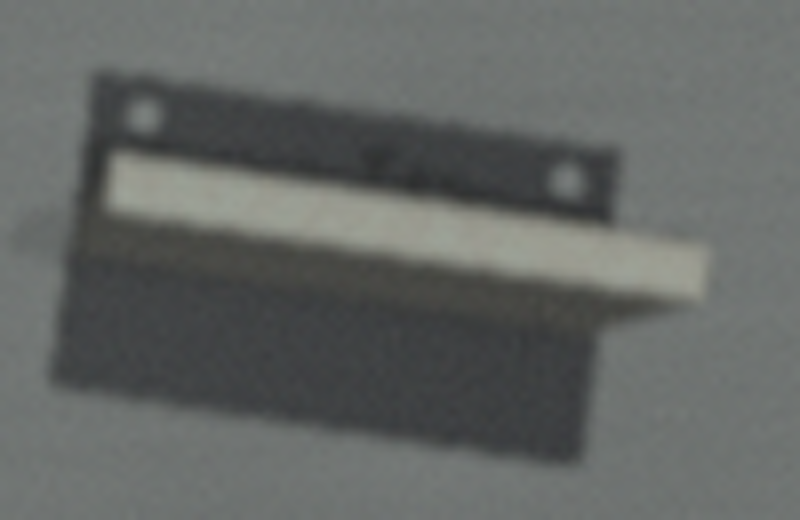

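View pics/c4.png

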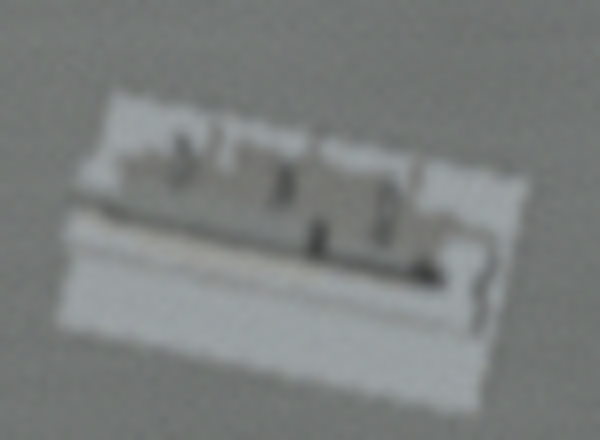

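```bash
cat >> h.py <<'E'
def rect(pts):
    P=np.array(pts,np.float32); return P
E
python3 - <<'E'
from h import *
T=ld('top0');S=ld('side0')
def f(c,p,s,off,z): return onz(c,(p[0]+.5)/s-.5+off[0],(p[1]+.5)/s-.5+off[1],z)
def show(nm,c,P,s,off,z):
    A=np.array([f(c,p,s,off,z) for p in P])*1000
    print(nm,np.round(A[:,:2],1).tolist(),'c',np.round(A[:,:2].mean(0),1),'len',np.round([np.linalg.norm(A[i]-A[i-1]) for i in range(len(A))],1))
    for i in range(len(A)):
        d=A[i]-A[i-1]; print('   ang',round(np.degrees(np.arctan2(d[1],d[0])),1),end='')
    print()
show('footT',T,[(97,73),(618,150),(580,463),(53,385)],8,(295,190),.008)
show('footS',S,[(40,490),(243,596),(432,303)],6,(220,200),.008)
show('ptopT',T,[(110,152),(710,243),(700,303),(105,212)],8,(295,190),.158)
show('ptopS',S,[(325,65),(352,82),(132,368),(105,352)],6,(220,200),.158)
for z in(0,.008): show('standT',T,[(112,93),(528,180),(475,410),(60,325)],8,(180,200),z)
for z in(0,.008): show('standS',S,[(75,447),(243,525),(413,320)],8,(260,140),z)
E
```

```text
footT [[566.7, -72.4], [536.2, -267.7], [419.4, -249.1], [449.9, -54.0]] c [ 493.  -160.8] len [118.3 197.6 118.3 197.4]
   ang -9.0   ang -98.9   ang 170.9   ang 81.1
footS [[419.7, -249.0], [536.4, -269.1], [565.9, -72.6]] c [ 507.3 -196.9] len [229.2 118.4 198.7]
   ang -129.7   ang -9.7   ang 81.4
ptopT [[518.3, -63.4], [486.8, -260.0], [467.1, -255.9], [498.5, -61.4]] c [ 492.7 -160.2] len [ 19.9 199.1  20.1 197. ]
   ang -5.8   ang -99.1   ang 168.2   ang 80.8
ptopS [[500.7, -59.9], [517.1, -65.9], [484.4, -258.9], [469.7, -255.2]] c [ 493. -160.] len [197.8  17.5 195.8  15.1]
   ang 81.0   ang -20.1   ang -99.6   ang 165.7
standT [[532.3, 267.4], [498.4, 111.5], [412.9, 131.0], [445.7, 285.1]] c [472.3 198.8] len [ 88.5 159.6  87.7 157.5]
   ang -11.6   ang -102.3   ang 167.1   ang 78.0
standT [[531.4, 265.9], [497.7, 111.0], [412.7, 130.4], [445.3, 283.5]] c [471.8 197.7] len [ 87.9 158.5  87.1 156.5]
   ang -11.6   ang -102.3   ang 167.1   ang 78.0
standS [[407.0, 139.5], [495.1, 119.7], [527.9, 275.6]] c [476.7 178.3] len [182.1  90.3 159.3]
   ang -131.6   ang -12.6   ang 78.1
standS [[410.0, 132.1], [497.3, 112.5], [529.9, 267.1]] c [479.1 170.6] len [180.6  89.5 158. ]
   ang -131.6   ang -12.6   ang 78.1
```

```bash
python3 - <<'E'
from h import *
S=ld('side0');T=ld('top0')
R=Ro.from_euler('z',-9.0,degrees=True).as_matrix();p=np.array([.493,-.1604,0])
def pl(c,u,v,x):
    o,d=ray(c,u,v);o=R.T@(o-p);d=R.T@d;return np.round((o+d*(x-o[0])/d[0])*1000,1)
for q in [(258,258),(262,228),(252,248),(262,264)]:
    u=(q[0]+.5)/6-.5+220;v=(q[1]+.5)/6-.5+200
    print(q,[pl(S,u,v,x) for x in(.010,.019,.023)])
for y in(-.009,-.0055,.0055,.009):
  for x in(.01,.023):
    u=proj(S,p+R@[x,y,.14]);t=proj(T,p+R@[x,y,.14]);print(y,x,(u-[220,200]+.5)*6-.5,(t-[295,190]+.5)*8-.5)
E
```

```text
(258, 258) [array([ 10. ,   3.3, 123.7]), array([ 19. , -10.9, 145.4]), array([ 23. , -17.2, 155. ])]
(262, 228) [array([ 10. ,   7.8, 141.7]), array([ 19. ,  -6.5, 162.9]), array([ 23. , -12.8, 172.4])]
(252, 248) [array([ 10. ,  -1.7, 137. ]), array([ 19. , -15.7, 158.3]), array([ 23. , -22. , 167.8])]
(262, 264) [array([ 10. ,   6.6, 115.2]), array([ 19. ,  -7.6, 137.1]), array([ 23. , -14. , 146.8])]
-0.009 0.01 [243.82464059 254.81534743] [427.72103599 206.44235064]
-0.009 0.023 [267.72742472 265.58977018] [432.59969448 168.20080098]
-0.0055 0.01 [247.64797533 249.65875337] [417.34422728 204.88842942]
-0.0055 0.023 [271.51838121 260.39192094] [422.23874786 166.64981728]
0.0055 0.01 [259.56686233 233.58355562] [384.73335181 200.00496933]
0.0055 0.023 [283.33596047 244.18862354] [389.67771866 161.77558836]
0.009 0.01 [263.32858451 228.51005942] [374.35778516 198.45123411]
0.009 0.023 [287.06559209 239.07485794] [379.31801028 160.22479001]
```

```bash
python3 - <<'E'
from h import *
im=cv2.imread('pics/side0.png')[225:255,245:280]; im=cv2.convertScaleAbs(im,alpha=2)
cv2.imwrite('pics/c5.png',cv2.resize(im,None,fx=20,fy=20,interpolation=cv2.INTER_NEAREST))
E
```

```text
(no output)
```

View pics/c5.png

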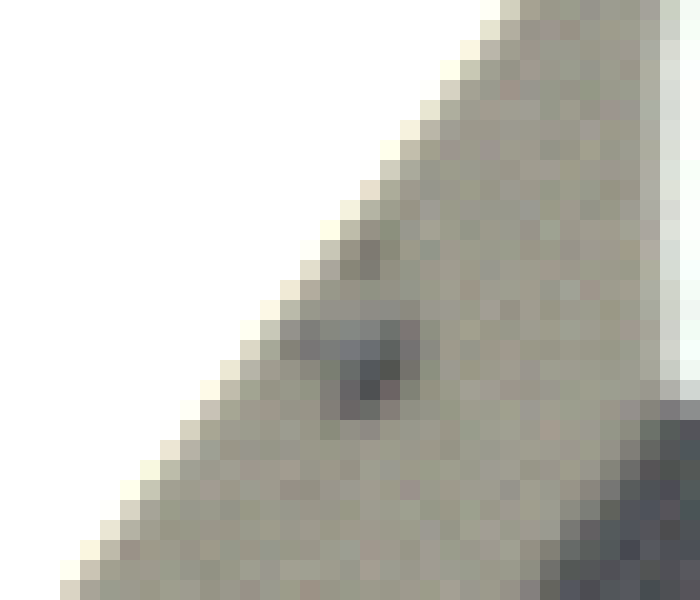

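```bash
cat >> h.py <<'E'
def down(xyaw):
    a=np.radians(xyaw); x=np.array([np.cos(a),np.sin(a),0]); z=np.array([0,0,-1.]); return np.c_[x,np.cross(z,x),z]
def delta(pos,xyaw,verbose=1,Rt=None):
    s=robot.sense(); Rc=Ro.from_rotvec(s['orientation']).as_matrix(); Rt=down(xyaw) if Rt is None else Rt
    rv=np.degrees(Ro.from_matrix(Rc.T@Rt).as_rotvec()); d=np.array(pos)-s['tcp_pos']
    print('clk',round(s['clock'],2),'tcp',np.round(s['tcp_pos']*1000,1),'F',np.round(s['contact_force'],1),'M',np.round(s['wrist_torque'],2),'gap',round(s['finger_gap'],3))
    print('turn',np.round(rv,2),'shift cm: cur axes',np.round(Rc.T@d*100,2),' target axes',np.round(Rt.T@d*100,2))
E
python3 - <<'E'
from h import *
S=ld('side0')
def f(c,p,s,off,z): return np.round(1000*onz(c,(p[0]+.5)/s-.5+off[0],(p[1]+.5)/s-.5+off[1],z),1)
print(f(S,(217,130),8,(260,140),.178),f(S,(303,65),8,(260,140),.178))
print(f(S,(183,245),8,(260,140),.138),f(S,(330,100),8,(260,140),.138))
delta([.473,.198,.30],77.8)
E
```

```text
[461.1 170.1 178. ] [481.3 224.2 178. ]
[457.3 139.9 138. ] [486.  253.9 138. ]
clk 0.15 tcp [152.9 657.  255.2] F [ 0.1  0.3 -1.3] M [-0.02  0.09 -0.01] gap 0.997
turn [-1.000e-01  7.000e-02  8.909e+01] shift cm: cur axes [-41.59 -37.45  -4.42]  target axes [-38.1   40.99  -4.48]
```

arm_command --targets '[0, 0, 9.9, 0, 0, -0.5, 8.5, 0, 0, 9.9, 0, 0, -0.5, 8.5, 0, 0, 9.9, 0, 0, -0.5, 8.5, 0, 0, 9.9, 0, 0, -0.5, 8.5, 0, 0, 9.9, 0, 0, -0.5, 8.5, 0, 0, 9.9, 0, 0, -0.5, 8.5, 0, 0, 9.9, 0, 0, -0.5, 8.5, 0, 0, 9.9, 0, 0, -0.5, 8.5, 0, 0, 9.9, 0, 0, -0.5, 8.5]'

```text
clock: 1.27
tcp_pos: [0.153, 0.6572, 0.3008]
orientation: [2.45, 1.965, -0.002]
contact_force: [0.1, 0.3, 0.2]
finger_gap: 0.996
```

arm_command --targets '[0, 0, 0, -3.17, 3.41, 0, 8.5, 0, 0, 0, -3.17, 3.41, 0, 8.5, 0, 0, 0, -3.17, 3.41, 0, 8.5, 0, 0, 0, -3.17, 3.41, 0, 8.5, 0, 0, 0, -3.17, 3.41, 0, 8.5, 0, 0, 0, -3.17, 3.41, 0, 8.5, 0, 0, 0, -3.17, 3.41, 0, 8.5, 0, 0, 0, -3.17, 3.41, 0, 8.5, 0, 0, 0, -3.17, 3.41, 0, 8.5, 0, 0, 0, -3.17, 3.41, 0, 8.5, 0, 0, 0, -3.17, 3.41, 0, 8.5, 0, 0, 0, -3.17, 3.41, 0, 8.5]'

```text
clock: 2.78
tcp_pos: [0.473, 0.1977, 0.3011]
orientation: [-2.445, -1.972, 0.0]
contact_force: [1.2, 1.1, 0.1]
finger_gap: 0.996
```

```bash
python3 - <<'E'
from h import *
delta([.4715,.197,.30],77.8)
snap('wrist','w1')
E
```

```text
clk 2.77 tcp [473.  197.7 301.1] F [1.2 1.1 0.1] M [ 0.01 -0.05 -0.01] gap 0.996
turn [-0.01 -0.   -0.01] shift cm: cur axes [-0.1  -0.14  0.11]  target axes [-0.1  -0.14  0.11]
```

View pics/w1.png

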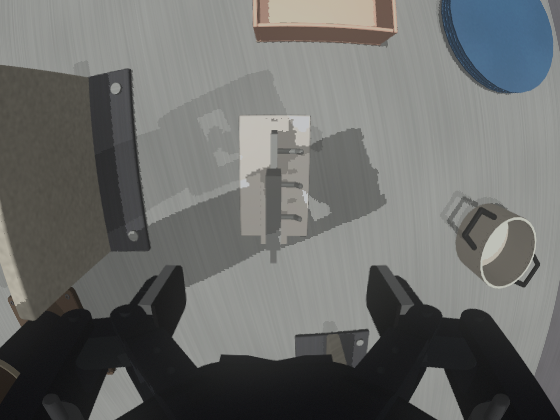

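The wrist view shows the grip bar at about (266–281, 168–234), roughly centred between the jaws, with the hooks pointing right (+x). I'll locate the top of the bar precisely.

```bash
cat >> h.py <<'E'
def wray(c,u,v,s=None,pose=None):
    K=c['intrinsics'];f=K[0,0];a=np.array([u-K[0,2],v-K[1,2]]);r=np.hypot(*a);th=r/f
    d=np.r_[np.sin(th)*a/max(r,1e-9),np.cos(th)];M=c['mount']
    p,Rc=pose; return p+Rc@M[:3,3], Rc@(M[:3,:3]@d)
def wproj(c,X,pose):
    p,Rc=pose;M=c['mount'];q=M[:3,:3].T@(Rc.T@(np.array(X)-p)-M[:3,3]);th=np.arctan2(np.hypot(*q[:2]),q[2]);K=c['intrinsics']
    return K[:2,2]+K[0,0]*th*q[:2]/np.hypot(*q[:2])
E
python3 - <<'E'
from h import *
im=cv2.imread('pics/w1.png')[120:280,235:315]; cv2.imwrite('pics/c6.png',cv2.resize(cv2.convertScaleAbs(im,alpha=1.5),None,fx=4,fy=4,interpolation=cv2.INTER_NEAREST))
c=ld('w1');pose=(np.array([.473,.1977,.3011]),down(77.8))
R=Ro.from_euler('z',-12.2,degrees=True).as_matrix()
for l in [(-6,-30,170),(6,-30,170),(-6,30,170),(6,30,170),(-3,60,130),(3,60,130),(-3,-60,130)]:
    X=np.array([.4715,.197,.008])+R@(np.array(l)/1000); print(l,(wproj(c,X,pose)-[235,120]+.5)*4-.5)
E
```

```text
(-6, -30, 170) [128.10895276 526.51848338]
(6, -30, 170) [187.92148289 526.57651232]
(-6, 30, 170) [125.73124485 230.0085155 ]
(6, 30, 170) [189.7086121  230.01745441]
(-3, 60, 130) [144.66227431  60.98283602]
(3, 60, 130) [172.70179737  60.97628077]
(-3, -60, 130) [146.38965549 577.01863595]
```

View pics/c6.png

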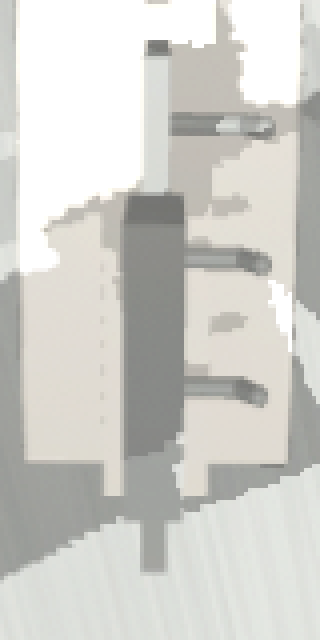

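```bash
python3 - <<'E'
from h import *
delta([.4711,.1985,.168],77.8)
E
```

```text
clk 2.83 tcp [475.7 193.9 301.1] F [ 2.3 -1.5  0. ] M [-0.06 -0.1  -0.07] gap 0.997
turn [ 0.16  0.19 -0.22] shift cm: cur axes [ 0.39 -0.59 13.3 ]  target axes [ 0.35 -0.55 13.31]
```

arm_command --targets '[0, 0, 0, 0, 0, 2, 8.5, 0, 0, 0, 0, 0, 3, 8.5, 0, 0, 0, 0, 0, 2, 8.5, 0, 0, 0, 0, 0, 0, 8.5, 0, 0, 0, 0, 0, 0, 8.5]'

```text
clock: 3.45
tcp_pos: [0.4729, 0.1993, 0.2322]
orientation: [2.444, 1.972, 0.002]
contact_force: [0.0, 0.5, -0.3]
finger_gap: 0.999
```

```bash
python3 - <<'E'
from h import *
s=robot.sense();delta([.4711,.1985,.168],77.8)
c=snap('wrist','w2')
im=c['image'][120:320,215:335]; cv2.imwrite('pics/c7.png',cv2.resize(cv2.convertScaleAbs(im,alpha=1.5),None,fx=3,fy=3,interpolation=cv2.INTER_NEAREST))
pose=(s['tcp_pos'],Ro.from_rotvec(s['orientation']).as_matrix())
R=Ro.from_euler('z',-12.2,degrees=True).as_matrix()
for l in [(-6,-30,170),(6,-30,170),(-6,30,170),(6,30,170),(-3,60,130),(3,60,130),(-3,-60,130)]:
    X=np.array([.4711,.1985,.008])+R@(np.array(l)/1000); print(l,(wproj(c,X,pose)-[215,120]+.5)*3-.5)
E
```

```text
clk 3.45 tcp [472.9 199.3 232.2] F [ 0.   0.5 -0.3] M [0.04 0.03 0.02] gap 0.999
turn [ 0.06 -0.03  0.  ] shift cm: cur axes [-0.12 -0.16  6.42]  target axes [-0.11 -0.16  6.42]
(-6, -30, 170) [145.58344495 526.93110117]
(6, -30, 170) [204.73783755 527.01605201]
(-6, 30, 170) [141.30866434 238.4760464 ]
(6, 30, 170) [207.44061752 238.4780313 ]
(-3, 60, 130) [161.80526413  59.92019154]
(3, 60, 130) [189.6154619   59.89988017]
(-3, -60, 130) [164.71342525 548.07446432]
```

View pics/c7.png

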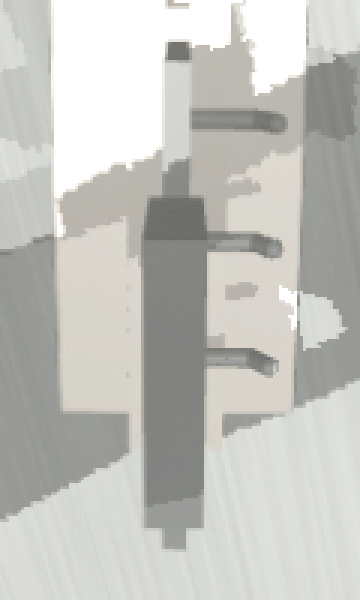

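The crop matches the prediction: bar top at columns 143–207, rows 238–527. Descending to grasp.

arm_command --targets '[0, 0, 0, -0.1, -0.15, 2, 8.5, 0, 0, 0, 0, 0, 2, 8.5, 0, 0, 0, 0, 0, 1.6, 8.5, 0, 0, 0, 0, 0, 0.8, 8.5, 0, 0, 0, 0, 0, 0, 8.5, 0, 0, 0, 0, 0, 0, 8.5, 0, 0, 0, 0, 0, 0, 3, 0, 0, 0, 0, 0, 0, 0.6, 0, 0, 0, 0, 0, 0, 0.6, 0, 0, 0, 0, 0, 0, 0.6, 0, 0, 0, 0, 0, 0, 0.6]' --force 60

```text
clock: 4.88
tcp_pos: [0.471, 0.1984, 0.1675]
orientation: [2.445, 1.972, 0.001]
contact_force: [0.2, -0.2, 0.9]
finger_gap: 0.127
```

```bash
python3 - <<'E'
from h import *
delta([.4711,.1985,.168],77.8)
E
```

```text
clk 4.88 tcp [471.  198.4 167.5] F [ 0.2 -0.2  0.9] M [-0.01 -0.05 -0.04] gap 0.127
turn [ 0.02 -0.01 -0.01] shift cm: cur axes [ 0.01  0.   -0.05]  target axes [ 0.01  0.   -0.05]
```

arm_command --targets '[0, 0, 0, 0, 0, -0.3, 0.6, 0, 0, 0, 0, 0, -0.6, 0.6, 0, 0, 0, 0, 0, -0.8, 0.6, 0, 0, 0, 0, 0, -0.8, 0.6, 0, 0, 0, 0, 0, -0.8, 0.6, 0, 0, 0, 0, 0, -0.8, 0.6, 0, 0, 0, 0, 0, -0.8, 0.6, 0, 0, 0, 0, 0, -0.8, 0.6, 0, 0, 0, 0, 0, -0.8, 0.6, 0, 0, 0, 0, 0, -0.5, 0.6, 0, 0, 0, 0, 0, 0, 0.6, 0, 0, 0, 0, 0, 0, 0.6]'

```text
clock: 6.38
tcp_pos: [0.4707, 0.1984, 0.237]
orientation: [-2.445, -1.972, 0.001]
contact_force: [-0.2, -0.5, -2.9]
finger_gap: 0.134
```

```bash
python3 - <<'E'
from h import *
delta([.4711,.1985,.238],77.8)
snap('wrist','w3');snap('side','s3')
E
```

```text
clk 6.38 tcp [470.7 198.4 237. ] F [-0.2 -0.5 -2.9] M [-0.05 -0.01 -0.03] gap 0.134
turn [-0.04  0.02 -0.01] shift cm: cur axes [ 0.02  0.04 -0.1 ]  target axes [ 0.02  0.04 -0.1 ]
```

View pics/w3.png

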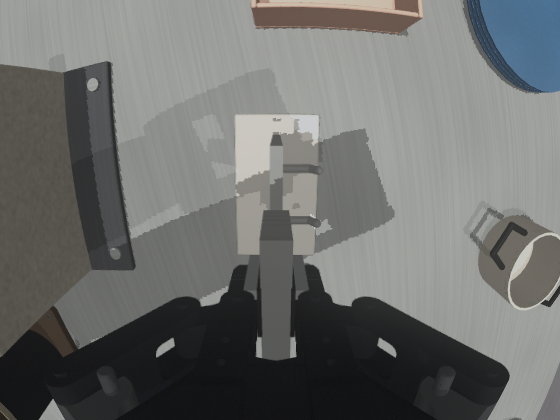

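View pics/s3.png

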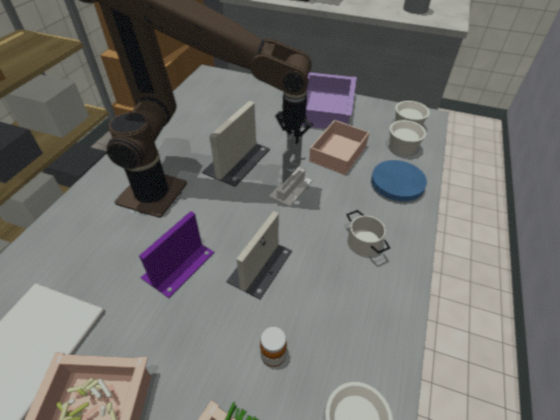

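```bash
cat >> h.py <<'E'
PY=-9.0; PP=np.array([.493,-.1604,0])
RP=Ro.from_euler('z',PY,degrees=True).as_matrix()
def pw(x,y,z): return PP+RP@(np.array([x,y,z])/1000)
def loc(): 
    s=robot.sense(); return np.round(RP.T@(s['tcp_pos']-PP)*1000,1)
E
python3 - <<'E'
from h import *
delta(pw(70,-7,237),81)
E
```

```text
clk 6.47 tcp [470.6 198.4 236.8] F [-0.   0.5 -2.3] M [-0.03  0.    0.07] gap 0.131
turn [-0.05  0.02 -3.21] shift cm: cur axes [-3.49e+01  1.68e+01 -2.00e-02]  target axes [-3.578e+01  1.482e+01 -2.000e-02]
```

arm_command --targets '[0, 0, -3.2, 0, 0, 0, 0.6, 0, 0, 0, 0, 2, 0, 0.6, 0, 0, 0, -0.6, 3.2, 0, 0.6, 0, 0, 0, -2, 3.2, 0, 0.6, 0, 0, 0, -3, 3.2, 0, 0.6, 0, 0, 0, -3.2, 2.2, 0, 0.6, 0, 0, 0, -3.3, 1, 0, 0.6, 0, 0, 0, -3.3, 0, 0, 0.6, 0, 0, 0, -3.3, 0, 0, 0.6, 0, 0, 0, -3.3, 0, 0, 0.6, 0, 0, 0, -3, 0, 0, 0.6, 0, 0, 0, -2, 0, 0, 0.6]'

```text
clock: 7.98
tcp_pos: [0.5744, -0.0926, 0.2369]
orientation: [-2.39, -2.039, 0.001]
contact_force: [-0.9, 0.4, -3.0]
finger_gap: 0.13
```

arm_command --targets '[0, 0, 0, -3, 0, 0, 0.6, 0, 0, 0, -3, 0, 0, 0.6, 0, 0, 0, -2, 0, 0, 0.6, 0, 0, 0, -0.8, 0, 0, 0.6, 0, 0, 0, 0, 0, 0, 0.6, 0, 0, 0, 0, 0, 0, 0.6, 0, 0, 0, 0, 0, 0, 0.6, 0, 0, 0, 0, 0, 0, 0.6]'

```text
clock: 8.98
tcp_pos: [0.5611, -0.1778, 0.2374]
orientation: [2.388, 2.041, 0.0]
contact_force: [-0.1, 0.4, -2.9]
finger_gap: 0.135
```

```bash
python3 - <<'E'
from h import *
delta(pw(70,-7,237),81);print(loc())
s=robot.sense();c=snap('wrist','w4');np.savez('pics/w4s.npz',p=s['tcp_pos'],o=s['orientation'])
pose=(s['tcp_pos'],Ro.from_rotvec(s['orientation']).as_matrix())
print(wproj(c,pw(10,-7,140),pose),wproj(c,pw(23,-7,140),pose))
E
```

```text
clk 8.97 tcp [ 561.1 -177.8  237.4] F [-0.1  0.4 -2.9] M [-0.   -0.03  0.02] gap 0.135
turn [ 0.   -0.    0.03] shift cm: cur axes [-0.05 -0.    0.04]  target axes [-0.05 -0.    0.04]
[ 70.   -6.5 237.4]
[191.6119709  224.94350387] [209.28352093 225.06178244]
```

View pics/w4.png

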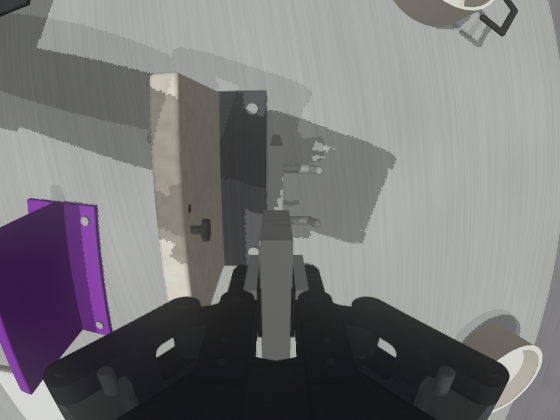

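The wrist view shows the screw at about (190–211, 230) and the empty hole at (190,208), with the plate clear in front of the panel. Zooming in on both.

```bash
python3 - <<'E'
from h import *
im=cv2.imread('pics/w4.png'); 
a=im[195:255,140:230]; cv2.imwrite('pics/c8.png',cv2.resize(cv2.convertScaleAbs(a,alpha=1.6),None,fx=8,fy=8,interpolation=cv2.INTER_NEAREST))
a=im[60:290,140:300]; cv2.imwrite('pics/c9.png',cv2.resize(cv2.convertScaleAbs(a,alpha=1.6),None,fx=2.6,fy=2.6,interpolation=cv2.INTER_NEAREST))
E
```

```text
(no output)
```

View pics/c8.png

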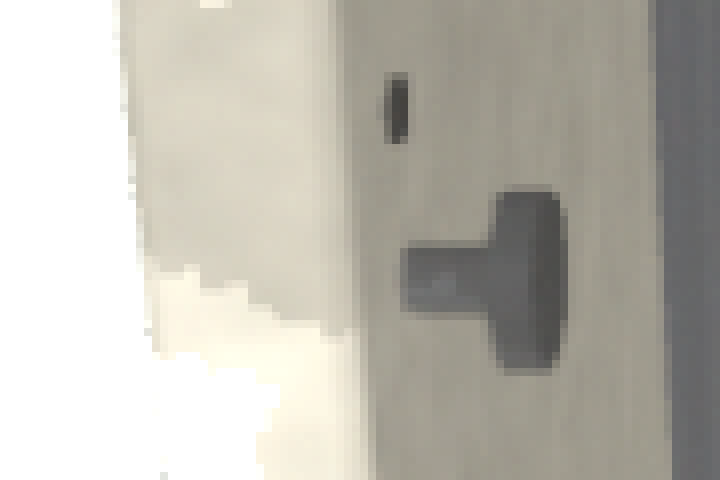

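View pics/c9.png

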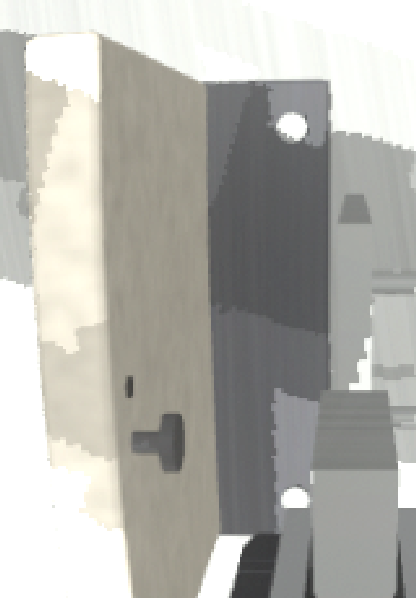

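```bash
python3 - <<'E'
from h import *
c=ld('w4');s=ld('w4s');pose=(s['p'],Ro.from_rotvec(s['o']).as_matrix())
u8=lambda q:((q[0]+.5)/8-.5+140,(q[1]+.5)/8-.5+195)
u9=lambda q:((q[0]+.5)/2.6-.5+140,(q[1]+.5)/2.6-.5+60)
def pl(u,ax,val):
    o,d=wray(c,*u,pose=pose);o=RP.T@(o-PP)*1000;d=RP.T@d;return np.round(o+d*(val-o[ax])/d[ax],1)
print('tcp',RP.T@(s['p']-PP)*1000)
print('hole',pl(u8((397,108)),0,10), pl(u8((397,75)),0,10),pl(u8((397,143)),0,10))
print('shank base @x=10',pl(u8((403,279)),0,10))
print('shank edges at z140', pl(u8((450,245)),2,140),pl(u8((450,312)),2,140))
print('head edges z140', pl(u8((525,190)),2,140),pl(u8((525,372)),2,140))
print('corner 10,100,158',pl(u9((100,33)),2,158),'back -10,100',pl(u9((27,35)),2,158))
print('foot 60,100,8',pl(u9((328,80)),2,8))
print('bar: top end corners (z=bottom+170)',pl(u9((313,469)),2,247.9),pl(u9((397,469)),2,247.9))
print('bar base end z+130', pl(u9((322,391)),2,207.9),pl(u9((388,391)),2,207.9))
print('plate end y60 z130', pl(u9((345,195)),2,207.9),pl(u9((365,195)),2,207.9))
print('pred',{l:np.round((wproj(c,pw(*l),pose)-[140,60]+.5)*2.6-.5,1).tolist() for l in [(10,100,158),(-10,100,158),(60,100,8),(10,100,8)]})
E
```

```text
tcp [ 70.00498044  -6.54002031 237.36612811]
hole [ 10.    6.3 143. ] [ 10.    9.1 142.3] [ 10.    3.4 143.8]
shank base @x=10 [ 10.   -8.5 145.4]
shank edges at z140 [ 13.1  -7.2 140. ] [ 12.6 -13.5 140. ]
head edges z140 [ 20.3  -2.  140. ] [ 19.2 -19.2 140. ]
corner 10,100,158 [ 10.2  96.7 158. ] back -10,100 [ -8.6  98.  158. ]
foot 60,100,8 [59.5 97.2  8. ]
bar: top end corners (z=bottom+170) [ 64.4  23.3 247.9] [ 75.8  23.3 247.9]
bar base end z+130 [ 64.2  23.1 207.9] [ 76.1  23.1 207.9]
plate end y60 z130 [ 68.4  58.2 207.9] [ 71.9  58.2 207.9]
pred {(10, 100, 158): [99.4, 19.6], (-10, 100, 158): [21.7, 27.7], (60, 100, 8): [329.4, 73.2], (10, 100, 8): [206.6, 76.2]}
```

arm_command --targets '[0, 0, 0, -0.2, -0.8, 0.2, 0.6, 0, 0, 0, -0.2, -1, 0.3, 0.6, 0, 0, 0, 0, -1, 0.2, 0.6, 0, 0, 0, 0, -0.7, 0, 0.6, 0, 0, 0, 0, 0, 0, 0.6, 0, 0, 0, 0, 0, 0, 0.6, 0, 0, 0, 0, 0, 0, 0.6]'

```text
clock: 9.9
tcp_pos: [0.5261, -0.1769, 0.2305]
orientation: [2.389, 2.04, 0.0]
contact_force: [-0.9, -0.3, -2.8]
finger_gap: 0.131
```

```bash
python3 - <<'E'
from h import *
delta(pw(35,-10.5,230),81);print(loc())
s=robot.sense();c=snap('wrist','w5');np.savez('pics/w5s.npz',p=s['tcp_pos'],o=s['orientation'])
a=c['image'][180:280,200:300]; cv2.imwrite('pics/c10.png',cv2.resize(cv2.convertScaleAbs(a,alpha=1.8),None,fx=6,fy=6,interpolation=cv2.INTER_NEAREST))
c=snap('side','s5');a=c['image'][170:290,220:320]; cv2.imwrite('pics/c11.png',cv2.resize(cv2.convertScaleAbs(a,alpha=1.8),None,fx=5,fy=5,interpolation=cv2.INTER_CUBIC))
E
```

```text
clk 9.9 tcp [ 526.1 -176.9  230.5] F [-0.9 -0.3 -2.8] M [-0.04  0.03  0.01] gap 0.131
turn [ 0.02  0.01 -0.  ] shift cm: cur axes [ 0.06 -0.02  0.05]  target axes [ 0.06 -0.02  0.05]
[ 35.2 -11.1 230.5]
```

View pics/c10.png

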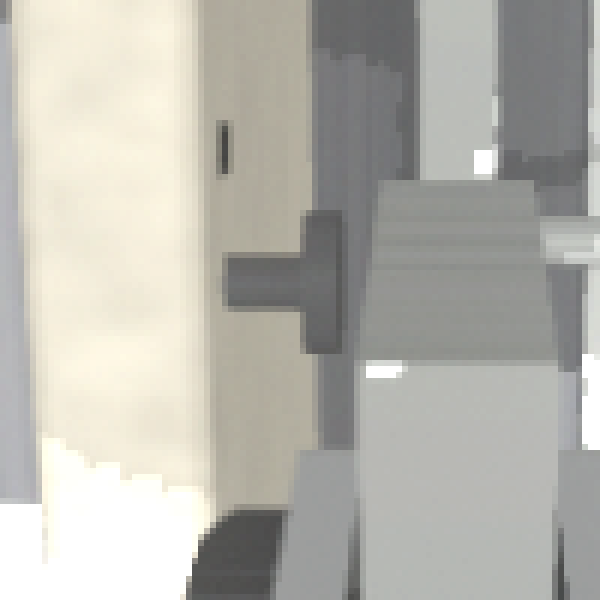

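View pics/c11.png

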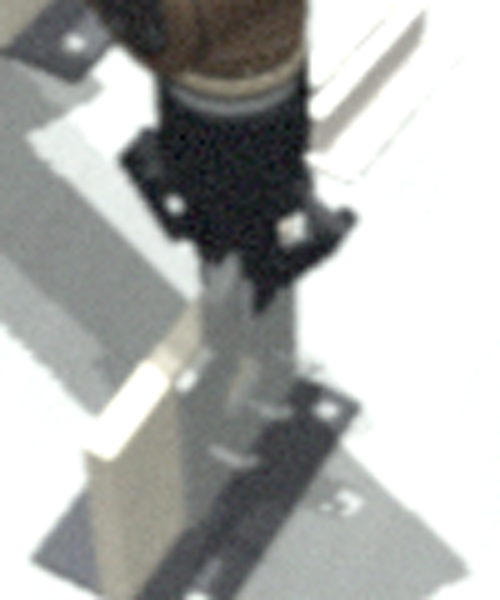

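```bash
python3 - <<'E'
from h import *
c=ld('w5');s=ld('w5s');pose=(s['p'],Ro.from_rotvec(s['o']).as_matrix())
u=lambda q:((q[0]+.5)/6-.5+200,(q[1]+.5)/6-.5+180)
def pl(u,ax,val):
    o,d=wray(c,*u,pose=pose);o=RP.T@(o-PP)*1000;d=RP.T@d;return np.round(o+d*(val-o[ax])/d[ax],1)
print(RP.T@(s['p']-PP)*1000)
b=s['p'][2]*1000-159.5
for z in (139,140.5,142): print(z,'shank',pl(u((262,255)),2,z),pl(u((262,310)),2,z),'head',pl(u((315,210)),2,z),pl(u((315,353)),2,z))
print('bar top',pl(u((357,362)),2,b+170),pl(u((558,362)),2,b+170),'base',pl(u((377,181)),2,b+130),pl(u((538,181)),2,b+130))
print('hole',pl(u((224,148)),0,10))
print('face at screw, top edge', pl(u((206,350)),2,158),pl(u((199,100)),2,158))
E
```

```text
[ 35.24293072 -11.10184112 230.50033602]
139 shank [ 13.2  -7.4 139. ] [ 13. -14. 139.] head [ 19.3  -2.1 139. ] [ 19.  -19.2 139. ]
140.5 shank [ 13.4  -6.9 140.5] [ 13.2 -13.4 140.5] head [ 19.4  -1.6 140.5] [ 19.1 -18.6 140.5]
142 shank [ 13.5  -6.4 142. ] [ 13.3 -12.9 142. ] head [ 19.6  -1.2 142. ] [ 19.2 -18.  142. ]
bar top [ 29.3  18.8 241. ] [ 41.2  18.8 241. ] base [ 28.9  18.7 201. ] [ 41.6  18.7 201. ]
hole [ 10.    6.6 144.8]
face at screw, top edge [  9.  -11.7 158. ] [  9.2  15.1 158. ]
```

arm_command --targets '[0, 0, 0, 0.08, -0.3, 0, 0.6, 0, 0, 0, 0, -0.4, 0, 0.6, 0, 0, 0, 0, -0.4, 0, 0.6, 0, 0, 0, 0, -0.4, 0, 0.6, 0, 0, 0, 0, -0.3, 0, 0.6, 0, 0, 0, 0, -0.2, 0, 0.6, 0, 0, 0, 0, 0, 0, 0.6, 0, 0, 0, 0, 0, 0, 0.6]'

```text
clock: 11.0
tcp_pos: [0.5063, -0.1729, 0.2304]
orientation: [2.389, 2.04, 0.0]
contact_force: [0.3, 0.2, -3.8]
finger_gap: 0.136
```

```bash
python3 - <<'E'
from h import *
delta(pw(13.5,-10.3,230),81);print(loc())
s=robot.sense();c=snap('wrist','w6');np.savez('pics/w6s.npz',p=s['tcp_pos'],o=s['orientation'])
a=c['image'][180:280,200:300]; cv2.imwrite('pics/c12.png',cv2.resize(cv2.convertScaleAbs(a,alpha=1.8),None,fx=6,fy=6,interpolation=cv2.INTER_NEAREST))
c=snap('side','s6');a=c['image'][170:290,220:320]; cv2.imwrite('pics/c13.png',cv2.resize(cv2.convertScaleAbs(a,alpha=1.8),None,fx=5,fy=5,interpolation=cv2.INTER_CUBIC))
E
```

```text
clk 11.0 tcp [ 506.3 -172.9  230.4] F [ 0.3  0.2 -3.8] M [ 0.02 -0.03 -0.03] gap 0.136
turn [ 0.01  0.   -0.01] shift cm: cur axes [-0.   -0.16  0.04]  target axes [-0.   -0.16  0.04]
[ 15.1 -10.3 230.4]
```

View pics/c12.png

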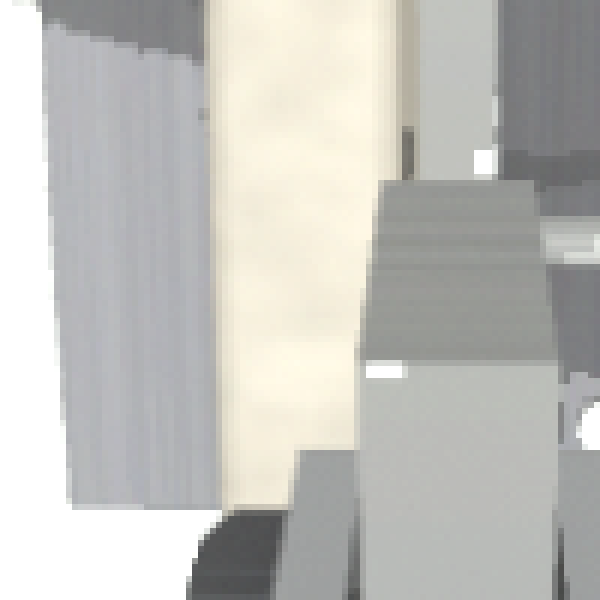

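View pics/c13.png

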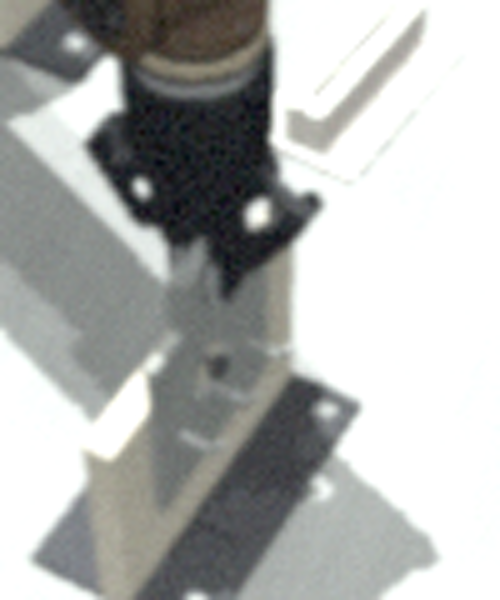

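arm_command --targets '[0, 0, 0, 0, -0.1, 0, 0.6, 0, 0, 0, 0, -0.05, 0, 0.6, 0, 0, 0, 0, 0, 0, 0.6, 0, 0, 0, 0, 0, 0, 0.6]'

```text
clock: 11.6
tcp_pos: [0.5047, -0.1727, 0.2304]
orientation: [2.389, 2.04, 0.0]
contact_force: [-0.2, 0.2, -3.4]
finger_gap: 0.13
```

```bash
python3 - <<'E'
from h import *
delta(pw(13.5,-10.3,230),81);print(loc())
E
```

```text
clk 11.6 tcp [ 504.7 -172.7  230.4] F [-0.2  0.2 -3.4] M [-0.03  0.08 -0.  ] gap 0.13
turn [ 0.    0.   -0.01] shift cm: cur axes [-0.    0.    0.04]  target axes [-0.    0.    0.04]
[ 13.5 -10.3 230.4]
```

arm_command --targets '[0, 0, 0, 0, -0.05, 0, 0.6, 0, 0, 0, 0, 0, 0, 0.6, 0, 0, 0, 0, 0, 0, 0.6]'

```text
clock: 11.98
tcp_pos: [0.5042, -0.1726, 0.2303]
orientation: [2.389, 2.04, 0.0]
contact_force: [-0.3, 1.2, -2.9]
finger_gap: 0.134
```

arm_command --targets '[0, 0, 0, 0, -0.05, 0, 0.6, 0, 0, 0, 0, 0, 0, 0.6, 0, 0, 0, 0, 0, 0, 0.6]'

```text
clock: 12.35
tcp_pos: [0.5037, -0.1725, 0.2303]
orientation: [2.389, 2.04, 0.0]
contact_force: [0.2, 1.6, -2.4]
finger_gap: 0.128
```

arm_command --targets '[0, 0, 0, 0, -0.05, 0, 0.6, 0, 0, 0, 0, 0, 0, 0.6, 0, 0, 0, 0, 0, 0, 0.6]'

```text
clock: 12.72
tcp_pos: [0.5035, -0.1725, 0.2304]
orientation: [2.389, 2.039, 0.001]
contact_force: [3.2, 0.3, -3.5]
finger_gap: 0.13
```

```bash
python3 - <<'E'
from h import *
delta(pw(11.5,-10.3,230),81);print(loc())
E
```

```text
clk 12.72 tcp [ 503.5 -172.5  230.4] F [ 3.2  0.3 -3.5] M [-0.03 -0.4  -0.1 ] gap 0.13
turn [ 0.05 -0.   -0.02] shift cm: cur axes [-0.   -0.07  0.04]  target axes [-0.   -0.07  0.04]
[ 12.2 -10.3 230.4]
```

arm_command --targets '[0, 0, 0, 0, 0.1, 0, 0.6, 0, 0, 0, 0, 0.05, 0, 0.6, 0, 0, 0, 0, 0, 0.2, 0.6, 0, 0, 0, 0, 0, 0.2, 0.6, 0, 0, 0, 0, 0, 0.2, 0.6, 0, 0, 0, 0, 0, 0.1, 0.6, 0, 0, 0, 0, 0, 0, 0.6]'

```text
clock: 13.6
tcp_pos: [0.5046, -0.1726, 0.2232]
orientation: [-2.389, -2.04, 0.0]
contact_force: [0.4, -0.7, -3.1]
finger_gap: 0.134
```

arm_command --targets '[0, 0, 0, 0, 0, 0.1, 0.6, 0, 0, 0, 0, 0, 0.1, 0.6, 0, 0, 0, 0, 0, 0, 0.6]'

```text
clock: 13.98
tcp_pos: [0.5046, -0.1726, 0.2212]
orientation: [-2.389, -2.04, 0.0]
contact_force: [-0.7, 1.3, -2.8]
finger_gap: 0.126
```

arm_command --targets '[0, 0, 0, 0, 0, 0.1, 0.6, 0, 0, 0, 0, 0, 0.1, 0.6, 0, 0, 0, 0, 0, 0, 0.6]'

```text
clock: 14.35
tcp_pos: [0.5046, -0.1726, 0.2192]
orientation: [-2.389, -2.04, 0.0]
contact_force: [-0.4, -1.1, -2.4]
finger_gap: 0.133
```

arm_command --targets '[0, 0, 0, 0, 0, 0.1, 0.6, 0, 0, 0, 0, 0, 0, 0.6]'

```text
clock: 14.6
tcp_pos: [0.5046, -0.1726, 0.2182]
orientation: [-2.389, -2.04, 0.0]
contact_force: [-0.4, 0.1, -3.3]
finger_gap: 0.134
```

arm_command --targets '[0, 0, 0, 0, 0, 0.1, 0.6, 0, 0, 0, 0, 0, 0, 0.6]'

```text
clock: 14.85
tcp_pos: [0.5046, -0.1726, 0.2172]
orientation: [-2.389, -2.04, 0.0]
contact_force: [0.3, -0.6, -3.5]
finger_gap: 0.137
```

arm_command --targets '[0, 0, 0, 0, 0, 0.1, 0.6, 0, 0, 0, 0, 0, 0, 0.6]'

```text
clock: 15.1
tcp_pos: [0.5046, -0.1726, 0.2162]
orientation: [-2.389, -2.04, 0.0]
contact_force: [-0.2, -0.1, -2.7]
finger_gap: 0.133
```

arm_command --targets '[0, 0, 0, 0, 0, 0.1, 0.6, 0, 0, 0, 0, 0, 0, 0.6]'

```text
clock: 15.35
tcp_pos: [0.5046, -0.1726, 0.2152]
orientation: [-2.389, -2.04, 0.0]
contact_force: [-0.1, 0.2, -2.7]
finger_gap: 0.132
```

arm_command --targets '[0, 0, 0, 0, 0, 0.1, 0.6, 0, 0, 0, 0, 0, 0.1, 0.6, 0, 0, 0, 0, 0, 0.1, 0.6, 0, 0, 0, 0, 0, 0, 0.6]'

```text
clock: 15.85
tcp_pos: [0.5046, -0.1726, 0.2122]
orientation: [-2.389, -2.04, 0.0]
contact_force: [0.6, -0.2, -2.9]
finger_gap: 0.133
```

arm_command --targets '[0, 0, 0, 0, 0, 0.1, 0.6, 0, 0, 0, 0, 0, 0.1, 0.6, 0, 0, 0, 0, 0, 0.1, 0.6, 0, 0, 0, 0, 0, 0, 0.6]'

```text
clock: 16.35
tcp_pos: [0.5046, -0.1726, 0.2092]
orientation: [-2.389, -2.04, 0.0]
contact_force: [0.7, 0.3, -2.9]
finger_gap: 0.13
```

arm_command --targets '[0, 0, 0, 0, 0, 0.1, 0.6, 0, 0, 0, 0, 0, 0.1, 0.6, 0, 0, 0, 0, 0, 0.1, 0.6, 0, 0, 0, 0, 0, 0, 0.6]'

```text
clock: 16.85
tcp_pos: [0.5046, -0.1726, 0.2062]
orientation: [-2.389, -2.04, 0.0]
contact_force: [0.4, 0.1, -4.1]
finger_gap: 0.131
```

arm_command --targets '[0, 0, 0, 0, 0, 0.1, 0.6, 0, 0, 0, 0, 0, 0.1, 0.6, 0, 0, 0, 0, 0, 0, 0.6]'

```text
clock: 17.23
tcp_pos: [0.5046, -0.1726, 0.2042]
orientation: [-2.389, -2.04, 0.0]
contact_force: [0.0, 0.8, -2.7]
finger_gap: 0.131
```

Deep in the slot with no resistance so far. I'll move in 1 mm steps to the end stop.

arm_command --targets '[0, 0, 0, 0, 0, 0.1, 0.6, 0, 0, 0, 0, 0, 0, 0.6]'

```text
clock: 17.48
tcp_pos: [0.5046, -0.1726, 0.2032]
orientation: [-2.389, -2.04, 0.0]
contact_force: [-1.0, -0.5, -2.9]
finger_gap: 0.132
```

arm_command --targets '[0, 0, 0, 0, 0, 0.1, 0.6, 0, 0, 0, 0, 0, 0, 0.6]'

```text
clock: 17.73
tcp_pos: [0.5046, -0.1726, 0.2022]
orientation: [-2.389, -2.04, 0.0]
contact_force: [-0.6, 0.5, -2.9]
finger_gap: 0.132
```

arm_command --targets '[0, 0, 0, 0, 0, 0.05, 0.6, 0, 0, 0, 0, 0, 0, 0.6]'

```text
clock: 17.98
tcp_pos: [0.5047, -0.1727, 0.2018]
orientation: [-2.389, -2.04, 0.0]
contact_force: [0.6, -0.7, -1.6]
finger_gap: 0.131
```

arm_command --targets '[0, 0, 0, 0, 0, 0.05, 0.6, 0, 0, 0, 0, 0, 0, 0.6]'

```text
clock: 18.23
tcp_pos: [0.5047, -0.1726, 0.2013]
orientation: [-2.389, -2.04, 0.0]
contact_force: [0.2, -0.1, -4.0]
finger_gap: 0.131
```

arm_command --targets '[0, 0, 0, 0, 0, 0.05, 0.6, 0, 0, 0, 0, 0, 0, 0.6]'

```text
clock: 18.48
tcp_pos: [0.5047, -0.1726, 0.2008]
orientation: [-2.389, -2.04, 0.0]
contact_force: [-0.2, -0.3, -2.5]
finger_gap: 0.133
```

arm_command --targets '[0, 0, 0, 0, 0, 0.05, 0.6, 0, 0, 0, 0, 0, 0, 0.6]'

```text
clock: 18.73
tcp_pos: [0.5047, -0.1727, 0.2003]
orientation: [2.389, 2.04, 0.0]
contact_force: [0.1, 1.0, -2.2]
finger_gap: 0.139
```

```bash
python3 - <<'E'
from h import *
delta(pw(13.5,-10.3,200),81);print(loc())
c=snap('side','s7');a=c['image'][170:290,220:320]; cv2.imwrite('pics/c14.png',cv2.resize(cv2.convertScaleAbs(a,alpha=1.8),None,fx=5,fy=5,interpolation=cv2.INTER_CUBIC))
E
```

```text
clk 18.73 tcp [ 504.7 -172.7  200.3] F [ 0.1  1.  -2.2] M [-0.06 -0.03 -0.05] gap 0.139
turn [ 0.01  0.   -0.01] shift cm: cur axes [0.   0.   0.03]  target axes [0.   0.   0.03]
[ 13.5 -10.3 200.3]
```

View pics/c14.png

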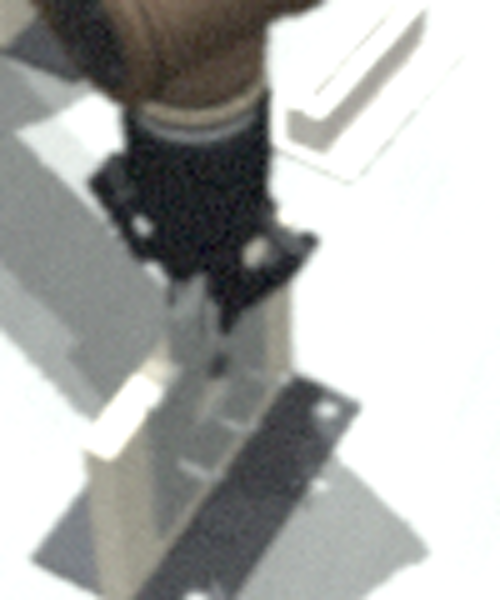

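The side view shows the screw head above the window (crop 217,365; window at 215,400), so the screw is in the slot. Continuing down to the stop.

arm_command --targets '[0, 0, 0, 0, 0, 0.05, 0.6, 0, 0, 0, 0, 0, 0, 0.6]'

```text
clock: 19.02
tcp_pos: [0.5048, -0.1727, 0.2002]
orientation: [2.389, 2.04, 0.0]
contact_force: [-1.0, 0.5, -0.6]
finger_gap: 0.129
```

arm_command --targets '[0, 0, 0, 0, 0, 0.05, 0.6, 0, 0, 0, 0, 0, 0, 0.6]'

```text
clock: 19.27
tcp_pos: [0.5048, -0.1727, 0.2]
orientation: [2.389, 2.04, 0.0]
contact_force: [-2.4, 1.1, 2.1]
finger_gap: 0.134
```

arm_command --targets '[0, 0, 0, 0, 0, 0.05, 0.6, 0, 0, 0, 0, 0, 0, 0.6]'

```text
clock: 19.52
tcp_pos: [0.5049, -0.1728, 0.1999]
orientation: [2.389, 2.04, 0.0]
contact_force: [-3.5, 1.6, 5.1]
finger_gap: 0.133
```

arm_command --targets '[0, 0, 0, 0, 0, 0.05, 0.6, 0, 0, 0, 0, 0, 0, 0.6]'

```text
clock: 19.77
tcp_pos: [0.5049, -0.1728, 0.1999]
orientation: [2.389, 2.04, 0.0]
contact_force: [-2.9, 1.3, 6.8]
finger_gap: 0.132
```

arm_command --targets '[0, 0, 0, 0, 0, -0.1, 0.6, 0, 0, 0, 0, -0.05, 0, 0.6, 0, 0, 0, 0, -0.05, 0, 0.6, 0, 0, 0, 0, 0, 0, 0.6, 0, 0, 0, 0, 0, 0, 0.6]'

```text
clock: 20.4
tcp_pos: [0.5045, -0.1727, 0.1999]
orientation: [2.388, 2.038, 0.002]
contact_force: [2.7, 1.7, 4.4]
finger_gap: 0.131
```

```bash
python3 - <<'E'
from h import *
delta(pw(13.5,-10.3,200),81);print(loc())
E
```

```text
clk 20.4 tcp [ 504.5 -172.7  199.9] F [2.7 1.7 4.4] M [ 0.19 -0.36  0.04] gap 0.131
turn [ 0.15  0.02 -0.02] shift cm: cur axes [ 0.01  0.02 -0.01]  target axes [ 0.01  0.02 -0.01]
[ 13.3 -10.4 199.9]
```

arm_command --targets '[0, 0, 0, 0, 0.04, 0, 0.6, 0, 0, 0, 0, 0, 0, 0.6, 0, 0, 0, 0, 0, 0, 1.4, 0, 0, 0, 0, 0, 0, 1.7, 0, 0, 0, 0, 0, 0, 2.2, 0, 0, 0, 0, 0, 0, 3, 0, 0, 0, 0, 0, 0, 4, 0, 0, 0, 0, 0, 0, 4, 0, 0, 0, 0, 0, 0, 4]' --force 20

```text
clock: 21.52
tcp_pos: [0.5041, -0.1726, 0.1994]
orientation: [2.389, 2.04, -0.0]
contact_force: [0.6, -0.1, -0.3]
finger_gap: 0.471
```

```bash
python3 - <<'E'
from h import *
delta(pw(13.5,-10.3,200),81);print(loc())
c=snap('wrist','w8')
c=snap('side','s8');a=c['image'][170:290,220:320]; cv2.imwrite('pics/c15.png',cv2.resize(cv2.convertScaleAbs(a,alpha=1.8),None,fx=5,fy=5,interpolation=cv2.INTER_CUBIC))
E
```

```text
clk 21.52 tcp [ 504.1 -172.6  199.4] F [ 0.6 -0.1 -0.3] M [ 0.01 -0.02  0.02] gap 0.471
turn [ 0.    0.   -0.01] shift cm: cur axes [-0.    0.06 -0.06]  target axes [-0.    0.06 -0.06]
[ 12.9 -10.3 199.4]
```

View pics/w8.png

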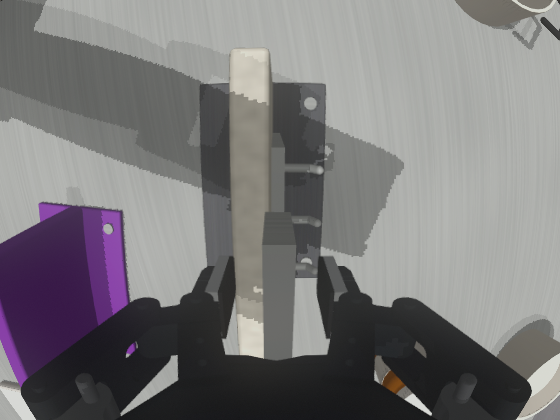

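View pics/c15.png

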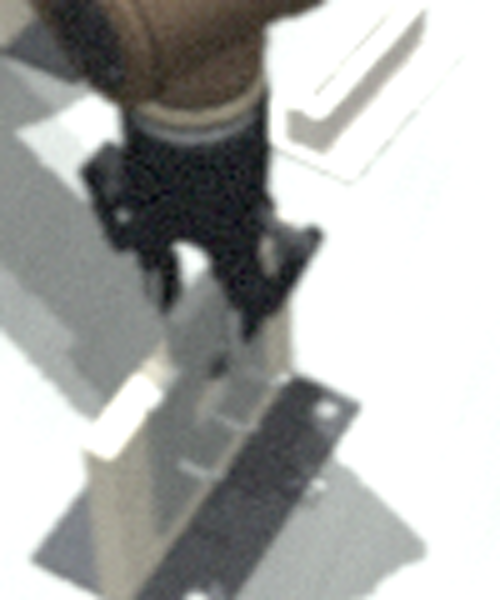

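The plate hangs free with the fingers clear of it on both sides. Retreating straight up.

arm_command --targets '[0, 0, 0, 0, 0, -0.5, 4, 0, 0, 0, 0, 0, -1.5, 4, 0, 0, 0, 0, 0, -2, 4, 0, 0, 0, 0, 0, -3, 4, 0, 0, 0, 0, 0, -3, 4, 0, 0, 0, 0, 0, -3, 4, 0, 0, 0, 0, 0, -2, 4, 0, 0, 0, 0, 0, 0, 4, 0, 0, 0, 0, 0, 0, 4]'

```text
clock: 22.75
tcp_pos: [0.5037, -0.1723, 0.3481]
orientation: [-2.388, -2.039, 0.001]
contact_force: [0.2, 0.6, -0.8]
finger_gap: 0.467
```

```bash
python3 - <<'E'
from h import *
delta(pw(13.5,-10.3,200),81);print(loc())
c=snap('wrist','w9');w=c['image']
c=snap('side','s9');a=c['image'][190:290,220:320]; a=cv2.resize(cv2.convertScaleAbs(a,alpha=1.8),(420,420),interpolation=cv2.INTER_CUBIC)
cv2.imwrite('pics/c16.png',cv2.resize(np.hstack([a,w[:,100:480]]),None,fx=1,fy=1))
E
```

```text
clk 22.75 tcp [ 503.7 -172.3  348.1] F [ 0.2  0.6 -0.8] M [-0.  0. -0.] gap 0.467
turn [-0.11 -0.04 -0.01] shift cm: cur axes [-0.03  0.13 14.81]  target axes [-0.02  0.11 14.81]
[ 12.4 -10.1 348.1]
```

View pics/c16.png

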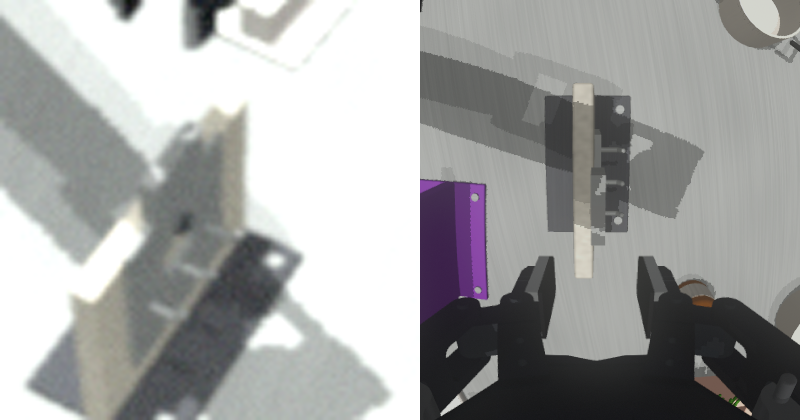

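Both views show the plate hanging flat and level against the panel, with the screw head above the window. The gripper is clear, so I'm handing in.

```bash
python3 - <<'E'
from h import *
robot.hand_in(); s=robot.sense(); print(s['clock'],s['contact_force'])
E
```

```text
the job is handed in; nothing more can be done
the job is handed in; nothing more can be done
```

The plate is hanging on the screw, fully home, and the job is handed in at about 23 s of the 51 s allowed.

- **Moves:** I lifted the plate straight out of its stand and used the wrist camera to find the screw, on the panel's −y side. I put the window over the screw head, felt the panel face at about 3 N, and backed off about 1.5 mm. Then I slid the plate down in 2 mm steps or less. It entered the slot with no resistance and met the end stop about 30 mm below the window centre.
- **At the stop:** the wrist force there changed by about 10 N. I eased the push before letting go, and the gripper then went straight up.
- **Last checks:** before hand-in, the side and wrist pictures showed the plate flat and level on the panel, with the screw head above the window. The robot was clear and read only sensor noise. The pot, basket and jar were not touched.
- **Disagreements:** the wrist camera put the panel about 3 mm to one side (along y) of where the fixed cameras did, so I aligned the plate to the screw within the wrist picture. With the plate home, the panel side was touched about 1 mm sooner than when I first felt for it, perhaps because the plate was tilted slightly. I took no reading after hand-in, because the robot refuses calls from then on.

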